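Fit the rotor of a benchtop centrifuge and close the lid

ROBOT

A 6-joint arm with a two-finger parallel gripper is mounted at the origin on a cart in front of the work surface, level with it; the furniture and walls round the work are solid. World frame = base frame: x ahead of the robot, y to its left, z up, the work surface at z = 0. Lengths are in mm, angles in degrees, forces in N, time in s.
With the tool pointing down it reaches from about 300 to 850 mm from the base axis. Payload 4.2 kg.
Tool frame: the origin (TCP) lies midway between the tips of the shut fingers; the grasp point (between the pads) lies 19 mm behind it; x points along the fingers, y is the direction in which the jaws open and shut, and the axes are right-handed (so a half turn about x gives the same grasp; the last joint's range is limited). The gripper opens to 91 mm and grips with 3 to 60 N. Pads are 32 mm wide; open, the fingers measure 118 mm over their backs; the gripper's body (76 mm by 178 mm) begins 60 mm behind the grasp point.
Start: joints at [-78.151, 18.312, 89.639, -0, 72.044, -1.146], TCP at [129.297, -560.291, 213.976] pointing down, gripper open.
Joint ranges: [-177.97, 177.97], [-48.28, 115.42], [12.27, 149.76], [-77.06, 257.06], [2.81, 150.46], [-146.56, 146.56]. Speed limits (degrees/s): [147.25, 147.25, 180, 180, 180, 180].

INTERFACE

Orientations are given as [roll, pitch, yaw] about the fixed x, y, z axes, in that order (R = Rz(yaw) Ry(pitch) Rx(roll)).
In Python, from workcell import * gives the robot as it stands.
- The arm moves only by the shell command python3 -m handwheel 'ROWS' [FORCE]. ROWS is a JSON object of lists of equal length, an entry for each row: "gripper": the closure, from 0 (fully open) to 1 (shut); "offset": the shift along the tool's x, y, z in mm, a list of three; "rot": the turn, a rotation vector about the tool's x, y, z in degrees, a list of three. A call has 1 to 5 rows; each row is the pose to reach, as a shift and turn from the pose commanded when the call began, along the tool's axes at that moment; what a row does not reach only later rows make up. A row lasts 1/12 s, in which the tool goes at most 41.7 mm and 7.16 degrees, less where a joint would pass 70% of its speed; a pose out of reach is approached as far as the arm can. A call with a gripper value outside its range is refused whole. The fingers move at their own pace and stop on an object; FORCE is the grip in N (left out, the last holds). Time passes only in rows, so rows that repeat a pose let the fingers close. It gives the time, the measured TCP pose, the force and the opening at its end, in the units of the state.
- state(): the state, without advancing time (a new reading comes with each control period).
- grab_frame(name): name is "scene" or "side" or "wrist"; returns the picture (420x560x3 uint8, red, green, blue); there is no depth.
- camera_params(name): a dict with "fx", "fy", "cx", "cy" (pixels), "position" and "attitude" of the camera in the world; the wrist camera has in their place "hand_eye" (4x4, takes a point from camera to tool coordinates, whose origin is the TCP and whose axes are the tool frame's). Camera axes: x right, y up, looking along -z (the intrinsics and any distortion apply to the point x, -y, -z); pixel columns grow to the right and rows downward; lengths in mm; the calibration is good to about 2 mm. A picture is of the moment at which its call begins: read the wrist's pose just before it. camera_params takes no time and is no camera call.
- job_done(): hands the job in, once; it reports no verdict.
The state is a dict: "time_s": time; "qpos": joint angles; "qvel": joint speeds; "effort": joint torques, N m; "ee_pos": TCP position; "ee_rot": TCP orientation; "force": force on the tool from outside, world axes, zero at the start; "torque": the same for the moment, N m; "gripper_width": finger opening in mm.
Only numpy, scipy, OpenCV 4.12 (cv2) and the standard library are available. Lean on these libraries where they do the work, as an engineer would, in place of code of your own. Each camera call takes 0.05 s, during which the arm holds its last target.

TASK

Put the rotor back into the centrifuge: set it over the drive spindle and turn it under light pressure until the slots in its hub find the drive pins and it drops fully home. Let go of it, then close the lid fully. Do not force the rotor or let it fall into the chamber, and do not knock the amber bottle, the small beaker or the timer about.

Things in the scene. Friction and masses are not known exactly. Their poses are not given: they have to be found in the camera images.
- centrifuge: White microcentrifuge, fixed to the worktop, 240 deep x 196 wide x 118 high without its lid. Sloping front panel at its own -x (robot's side), lid hinge at +x, z up. Origin: on the worktop, right under the spindle axis. Its round steel chamber, centred on the spindle, is open at the top: mouth 135 across, at z = 118; floor at z = 31.
- spindle_seat (a point): On the spindle axis, 45 above the worktop: centre of the flange on which the rotor's hub finally rests. Axes: the housing's; they tell nothing of the spindle's angle. Two round drive pins 6 thick cross the spindle at right angles, reaching 17.5 out on four sides, their tops 8 above this seat. A brake holds the spindle at any angle (slips at 0.7 N m, more than light pressure rubs).
- spindle_tip (a point): Top of the steel spindle, 32 above the seat. The spindle is a post 15 across up to 20 above the seat, then a cone that narrows to 6 across. Its starting angle (where the pins point) is not told; it can be seen from above in the chamber, or felt for by turning the rotor.
- rotor: Aluminium rotor, 0.3 to 0.5 kg, 90 across, 70 high, eight dark tube wells, black knob on top. Stands upright. Origin: centre of the hub's underside, z up. The underside has a cross of two slots along the rotor's x and y, 8.4 wide, 10 deep, to fit the drive pins: it drops at every quarter turn, within about 5 degrees. Bore 18 wide, 34 deep. Hub 36 across; disc from z = 13 to rim top 26.
- rotor_knob (a point): Middle of the rotor's round knurled knob, 25 across, from 40 to 70 above the hub's underside; this point is 55 above it. Black dashes on the rotor's rim stand over the slots. When the hub rests on the pins' tops, the rotor stands 8 higher than when it is home.
- lid (a joint): Lid angle in rad: 0 shut, 1.75 fully open (leaning a little back). The hinge is stiff: the lid stays where it is left; a push of about 5 N near its front edge moves it. A rotor that is not home keeps the lid from shutting.
- lid_hinge (a point): Middle of the hinge line at the back, 100 behind the spindle axis, 120 above the worktop, parallel to the housing's y; at the height of the closed lid's underside.
- lid_front_edge (a point): Middle of the lid's front edge on its outer face (the upper one when shut); moves with the lid. The lid is a white plate 196 wide, 196 from the hinge line to this edge, 16 thick, with a clear round window and a grey lip 70 wide that stands 18 farther out.
- amber_bottle: Brown bottle, 58 across, 132 high, standing on the worktop; bystander. Origin: centre of its underside.
- small_beaker: Glass beaker, about 62 x 76, 73 high, standing on the worktop; bystander. Origin: centre of its underside.
- timer: Flat off-white timer, 66 x 66 x 16, on the worktop; bystander. Origin: centre of its underside.
- overhead_stirrer: Tall blue overhead stirrer, fixed, right of the centrifuge: flat foot and beaker on the worktop, post, and a motor about 120 across that hangs from 350 to 550 above the worktop, its axis about 10 nearer the robot and 27 to the right of the origin (underside, at worktop height). Keep the wrist clear of the motor: carry things past it along the worktop's front.
Things that resemble listed ones, but are neither listed nor needed, are in the scene too. What is shaped like the rotor but yellow is not meant.

How it is judged:
By the outcome, as a careful person would: the job done as asked, in the order asked, and still so for the second after the job is handed in, with the robot touching nothing.
It also fails if it takes over 67 s, if anything falls off the work surface, if the arm or the gripper's body presses on something with over 40 N, if the wrist force passes 120 N, or if a joint passes its speed limit or range.

## Working session

There is one attempt and no reset: what is moved stays moved. The work goes in short steps, Python scripts to look and compute and a shell command to move; the robot and the scene stay as the last step left them, time stands still between calls to the robot, and variables do not carry over. Pictures are saved under pics/ and viewed, and the job is handed in when it is done.

```bash
ls; mkdir -p pics; python3 - <<'E'
from workcell import *
import cv2
print(state())
for n in ["scene","side","wrist"]:
    print(n,camera_params(n))
    f=grab_frame(n); cv2.imwrite(f"pics/{n}0.png",f[:,:,::-1])
E
```

```text
pics
{'time_s': 0.0, 'qpos': array([-7.81513303e+01,  1.83512121e+01,  8.97067481e+01, -6.51787028e-04,
        7.20442810e+01, -1.14662881e+00]), 'qvel': array([ 0.03496991, -0.024911  , -0.00155403,  0.06650315,  0.09881724,
       -0.03492012]), 'effort': array([ 9.79617471e-04, -4.12456262e+01, -2.31968611e+01,  7.29539269e-02,
        4.57691553e-02, -1.24837643e-04]), 'ee_pos': array([ 129.185861  , -559.77395703,  213.12227239]), 'ee_rot': array([-90.79936409,  89.89775693, 102.19613594]), 'force': array([ 0.13152813, -0.5537136 , -0.46591078]), 'torque': array([ 0.03896168,  0.04352198, -0.03297933]), 'gripper_width': 91.39410236843496}
scene {'fx': 509.6924700905722, 'fy': 509.6924700905722, 'cx': 274.9903730251817, 'cy': 216.20281491166986, 'position': array([-442.89067537, -710.7706245 ,  769.60521193]), 'attitude': array([ 60.94901321,   1.07824542, -51.6326253 ])}
side {'fx': 493.3083714263979, 'fy': 493.3083714263979, 'cx': 279.56991000658064, 'cy': 216.56401222880194, 'position': array([ 237.41125057, -424.99311996, 1140.39840339]), 'attitude': array([ 28.6784444 ,  -0.68975244, -29.01845625])}
wrist {'fx': 376.0903255014693, 'fy': 376.0903255014693, 'cx': 276.4271521859014, 'cy': 207.2112207347648, 'hand_eye': array([[ 3.45567535e-04,  2.41210734e-01, -9.70472701e-01,
        -1.70614740e+02],
       [ 9.99999848e-01,  3.34538422e-04,  4.39231047e-04,
         8.20609208e-01],
       [ 4.30607649e-04, -9.70472704e-01, -2.41210581e-01,
        -6.81765811e+01],
       [ 0.00000000e+00,  0.00000000e+00,  0.00000000e+00,
         1.00000000e+00]])}
```

View pics/scene0.png

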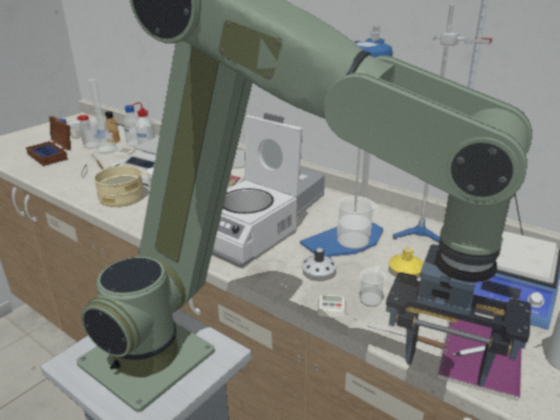

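View pics/side0.png

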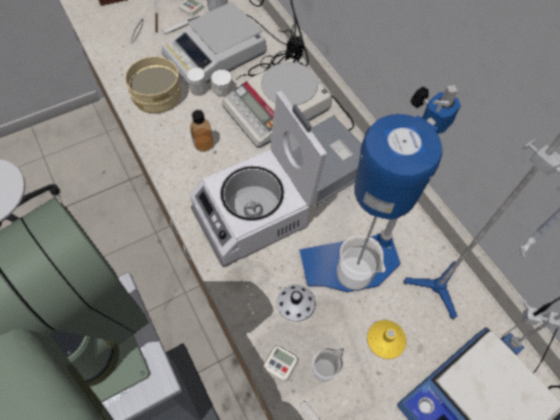

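View pics/wrist0.png

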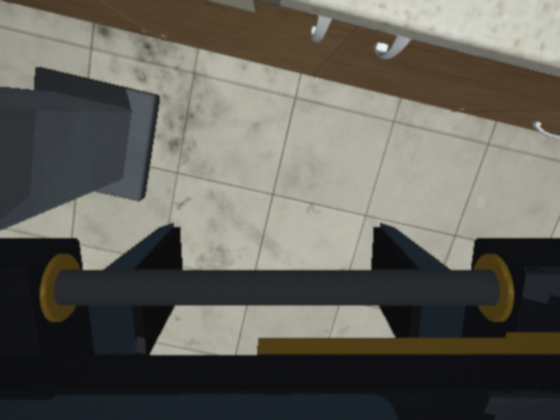

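The rotor candidates in the side view are the silver one with dark wells and a black knob at (296,302) and the yellow look-alike at (386,340). The description picks the silver one. I'll check it in a close crop.

```bash
cat > h.py <<'E'
import numpy as np, cv2
from scipy.spatial.transform import Rotation as Rn
from workcell import *
def Rm(a): return Rn.from_euler('xyz',a,degrees=True).as_matrix()
def cam(n,st=None):
    p=camera_params(n)
    if 'hand_eye' in p:
        T=np.eye(4);T[:3,:3]=Rm(st['ee_rot']);T[:3,3]=st['ee_pos'];T=T@p['hand_eye']
        return p,T[:3,:3],T[:3,3]
    return p,Rm(p['attitude']),np.array(p['position'])
def ray(C,u,v):
    p,R,t=C
    d=R@np.array([(u-p['cx'])/p['fx'],-(v-p['cy'])/p['fy'],-1.]); return t,d/np.linalg.norm(d)
def plane(C,u,v,z):
    t,d=ray(C,u,v); return t+d*(z-t[2])/d[2]
def proj(C,P):
    p,R,t=C; q=R.T@(np.array(P)-t); return p['cx']+p['fx']*q[0]/-q[2], p['cy']+p['fy']*q[1]/q[2]
def tri(A,B):
    M=np.zeros((3,3));b=np.zeros(3)
    for t,d in (A,B):
        P=np.eye(3)-np.outer(d,d);M+=P;b+=P@t
    x=np.linalg.solve(M,b); return x,[np.linalg.norm((np.eye(3)-np.outer(d,d))@(x-t)) for t,d in (A,B)]
E
python3 - <<'E'
from h import *
s=cv2.imread('pics/side0.png')
def crop(im,x0,y0,x1,y1,k): return cv2.resize(im[y0:y1,x0:x1],None,fx=k,fy=k,interpolation=cv2.INTER_CUBIC)
cv2.imwrite('pics/c1.png',crop(s,256,260,356,350,8)[:600])
cv2.imwrite('pics/c2.png',crop(s,190,140,330,250,5))
cv2.imwrite('pics/c3.png',crop(cv2.imread('pics/scene0.png'),190,110,400,320,3)[:600])
S=cam('side')
for n,u,v,z in [('knobtop',296.5,296,70),('timer',282,362,16),('beaker',327,363,36),('chamber top',252,191,118)]: print(n,plane(S,u,v,z))
E
```

```text
knobtop [ 466.63127096 -117.72478605   70.        ]
timer [ 372.46485848 -220.65011381   16.        ]
beaker [ 455.64105646 -273.9291825    36.        ]
chamber top [495.03009193 152.12631237 118.        ]
```

View pics/c1.png

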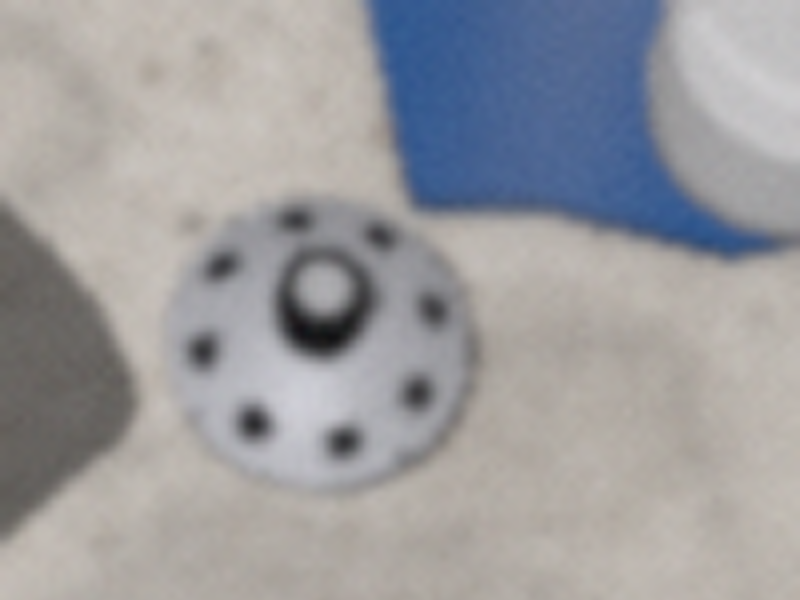

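View pics/c2.png

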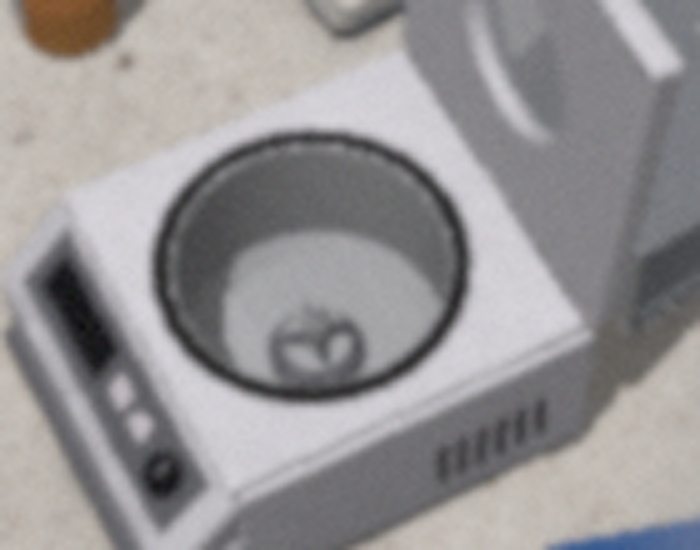

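View pics/c3.png

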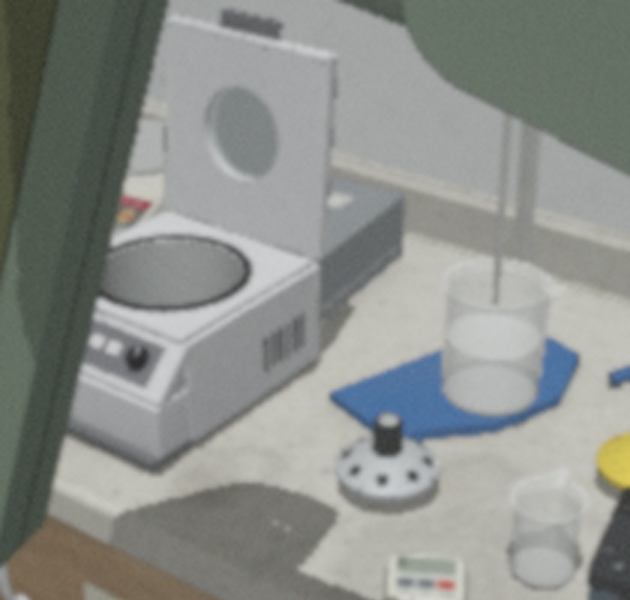

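The crop shows the silver rotor with eight dark wells and a black knob at side (296,296), so the choice holds. The spindle and its pins sit in the chamber at about (253,209). Next come the stirrer position, the centrifuge yaw and the tool axes.

```bash
python3 - <<'E'
from h import *
np.set_printoptions(precision=1,suppress=True)
S=cam('side');C=cam('scene');s=state()
print('knob tri',tri(ray(S,296.3,295.5),ray(C,190+388/3,110+418/3)))
c=plane(S,190+312/5,140+265/5,118);print('chamber',c)
print('motor top',plane(S,403,142,550),'bottom edge',plane(S,383,212,350))
# housing top front corners & back corners
a=plane(S,190+68/5,140+205/5,118);b=plane(S,190+235/5,140+495/5,118);d=plane(S,190+590/5,140+332/5,118)
print(a,b,d,'front edge dir',np.degrees(np.arctan2(*(a-b)[1::-1])),'side',np.degrees(np.arctan2(*(d-b)[1::-1])))
print('tipspindle',plane(S,190+312/5,140+310/5,77))
print('bottle',plane(S,203,145,0))
print(Rm(s['ee_rot']))
print(cam('wrist',s)[2])
E
```

```text
knob tri (array([ 466.5, -116.7,   71.3]), [np.float64(0.13120845772936945), np.float64(0.13120845772936485)])
chamber [493.3 146.6 118. ]
motor top [ 623.6 -123.4  550. ] bottom edge [ 627.3 -134.4  350. ]
[404.1 234.5 118. ] [404.9  53.6 118. ] [592.6  49.7 118. ] front edge dir 90.24953354129333 side -1.1780919609584612
tipspindle [491.4 146.2  77. ]
bottle [473.1 422.4   0. ]
[[-0.   0.2 -1. ]
 [ 0.  -1.  -0.2]
 [-1.  -0.  -0. ]]
[ 195.9 -545.6  383.9]
```

```bash
python3 -m handwheel '{"gripper":[0,0,0,0,0],"offset":[[0,-26,-30],[0,-52,-61],[0,-78,-91],[0,-104,-122],[0,-130,-152]],"rot":[[2.4,0,0],[4.9,0,0],[7.3,0,0],[9.8,0,0],[12.2,0,0]]}'; python3 -m handwheel '{"gripper":[0,0,0,0,0],"offset":[[0,-31,-24],[0,-62,-48],[0,-93,-71],[0,-124,-95],[0,-156,-119]],"rot":[[0,0,0],[0,0,0],[0,0,0],[0,0,0],[0,0,0]]}'; python3 -c "
from workcell import *
print(state())"
```

```text
time_s: 0.57
ee_pos: [248.8, -397.7, 213.7]
ee_rot: [-91.8, 90.0, 88.8]
force: [0.3, 0.1, 0.5]
gripper_width: 91.1
time_s: 0.98
ee_pos: [365.6, -240.1, 213.9]
ee_rot: [116.9, 90.0, -62.3]
force: [0.3, -1.0, -0.7]
gripper_width: 91.3
{'time_s': 0.9833, 'qpos': array([-3.47982981e+01,  5.81097553e+00,  1.06171699e+02, -8.12026036e-03,
        6.80028634e+01,  5.44343022e+01]), 'qvel': array([ 6.30221175e+01,  7.04548564e-01, -8.69869923e-01,  6.19866170e-02,
       -4.65858685e-01,  6.23586425e+01]), 'effort': array([ -5.70800766, -30.0668335 , -21.63125217,   0.05476974,
         0.23142024,  -0.92669467]), 'ee_pos': array([ 365.59470543, -240.12807534,  213.93503697]), 'ee_rot': array([116.93013777,  89.98369493, -62.29942189]), 'force': array([ 0.25406664, -0.98606176, -0.71987099]), 'torque': array([-0.03434653, -0.06854457,  0.01119045]), 'gripper_width': 91.30294428340665}
```

```bash
python3 -m handwheel '{"gripper":[0,0,0,0,0],"offset":[[0,-31,-24],[0,-62,-48],[0,-93,-72],[0,-124,-97],[0,-124,-97]],"rot":[[0,0,0],[0,0,0],[0,0,0],[0,0,0],[0,0,0]]}'; python3 - <<'E'
from h import *
np.set_printoptions(precision=3,suppress=True)
s=state();print(s['ee_pos'],s['qpos']);print(Rm(s['ee_rot']))
f=grab_frame('wrist');cv2.imwrite('pics/w1.png',f[:,:,::-1])
np.save('s1.npy',s,allow_pickle=True)
W=cam('wrist',s)
print(proj(W,[466.5,-117,70]))
E
```

```text
time_s: 1.4
ee_pos: [463.9, -111.6, 213.8]
ee_rot: [-136.7, 89.8, 44.4]
force: [-0.2, -0.4, -0.9]
gripper_width: 91.0
[ 463.857 -111.583  213.782] [-15.031   9.417 101.842   0.189  68.637  73.752]
[[ 0.003  0.02  -1.   ]
 [ 0.002 -1.    -0.02 ]
 [-1.    -0.002 -0.003]]
(np.float64(282.60342126628655), np.float64(193.5757610384191))
```

View pics/w1.png

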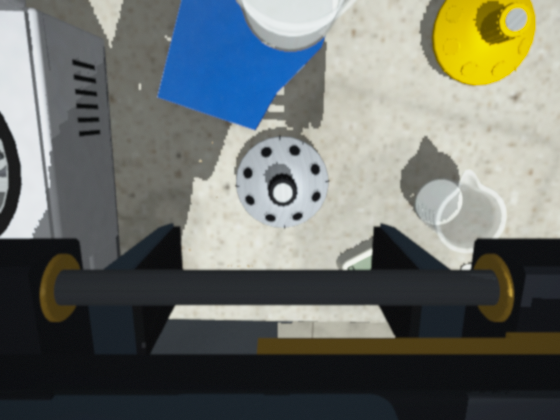

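The wrist view shows the rotor at (282,182) with its knob top at (283,191), matching the projection of the side-view fix. Now I'll zoom in for the rim dashes.

```bash
python3 - <<'E'
from h import *
im=cv2.imread('pics/w1.png')
cv2.imwrite('pics/w1c.png',cv2.resize(im[127:237,227:337],None,fx=5.4,fy=5.4,interpolation=cv2.INTER_CUBIC))
E
```

```text
(no output)
```

View pics/w1c.png

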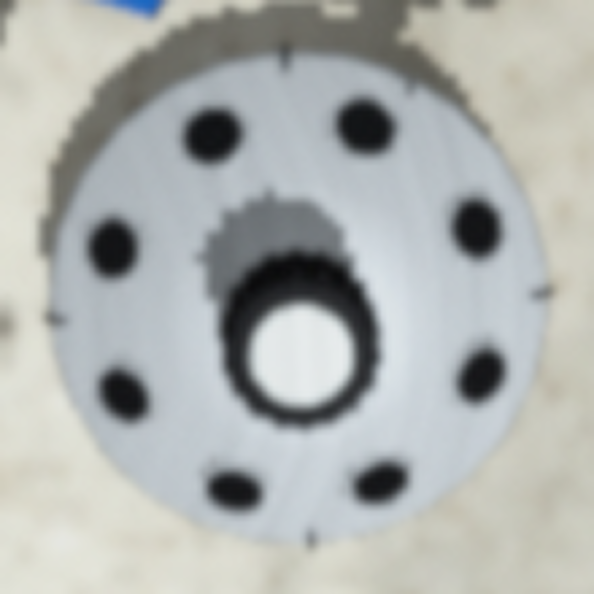

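```bash
python3 - <<'E'
from h import *
s=np.load('s1.npy',allow_pickle=True).item();W=cam('wrist',s)
D=[(287,57),(540,292),(311,538),(57,319)]
P=np.array([plane(W,227+u/5.4-.5+.1,127+v/5.4-.4,26) for u,v in D]);print(P.round(1),P.mean(0).round(1))
c=P.mean(0)
print([np.degrees(np.arctan2(*(p-c)[1::-1])).round(1) for p in P])
print('radius',np.linalg.norm(P-c,axis=1))
print('knob',plane(W,227+302/5.4,127+354/5.4,70))
E
python3 -m handwheel '{"gripper":[0,0,0,0,0],"offset":[[0,-36,0],[0,-74,0],[0,-112,-5],[0,-150,-12],[0,-188,-18]],"rot":[[0,0,0],[0,0,0],[0,0,0],[0,0,0],[0,0,0]]}'; python3 -m handwheel '{"gripper":[0,0,0,0,0],"offset":[[0,-36,-5],[0,-70,-10],[0,-70,-10],[0,-70,-10],[0,-70,-10]],"rot":[[0,0,0],[0,0,0],[0,0,0],[0,0,0],[0,0,0]]}'; python3 - <<'E'
from h import *
np.set_printoptions(precision=3,suppress=True)
s=state();print(s['ee_pos'],s['qpos']);print(Rm(s['ee_rot']))
f=grab_frame('wrist');cv2.imwrite('pics/w2.png',f[:,:,::-1])
np.save('s2.npy',s,allow_pickle=True)
W=cam('wrist',s)
print(proj(W,[492,146,77]))
E
```

```text
[[ 511.4 -113.8   26. ]
 [ 470.9 -159.9   26. ]
 [ 424.3 -120.2   26. ]
 [ 464.3  -73.6   26. ]] [ 467.7 -116.9   26. ]
[np.float64(4.0), np.float64(-85.7), np.float64(-175.7), np.float64(94.5)]
radius [43.75485732 43.16573803 43.55998915 43.41157463]
knob [ 467.39367817 -117.25415496   70.        ]
time_s: 1.87
ee_pos: [475.2, 72.1, 213.9]
ee_rot: [78.8, 90.0, -100.5]
force: [0.9, -0.3, 0.3]
gripper_width: 91.2
time_s: 2.28
ee_pos: [484.3, 140.5, 213.6]
ee_rot: [50.5, 89.9, -128.7]
force: [-0.4, -0.2, -0.5]
gripper_width: 91.3
[484.262 140.529 213.618] [ 14.913  11.987  98.554  -0.06   69.535 104.171]
[[-0.001  0.013 -1.   ]
 [-0.001 -1.    -0.013]
 [-1.     0.001  0.001]]
(np.float64(269.1040736906235), np.float64(188.54172542715352))
```

View pics/w2.png

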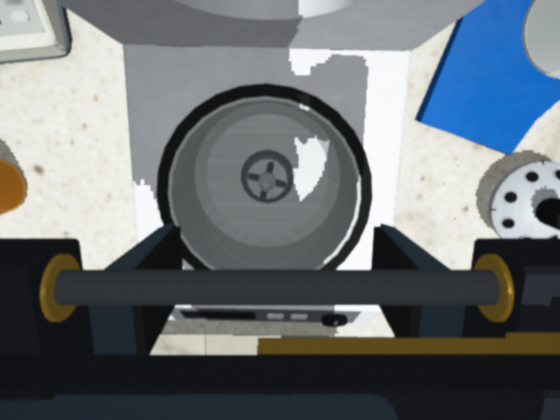

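The chamber mouth is centred near (265,185), with the spindle and its cross of pins near (267,177). Zooming in.

```bash
python3 - <<'E'
from h import *
im=cv2.imread('pics/w2.png')
cv2.imwrite('pics/w2c.png',cv2.resize(im[147:207,237:297],None,fx=10,fy=10,interpolation=cv2.INTER_CUBIC))
E
```

```text
(no output)
```

View pics/w2c.png

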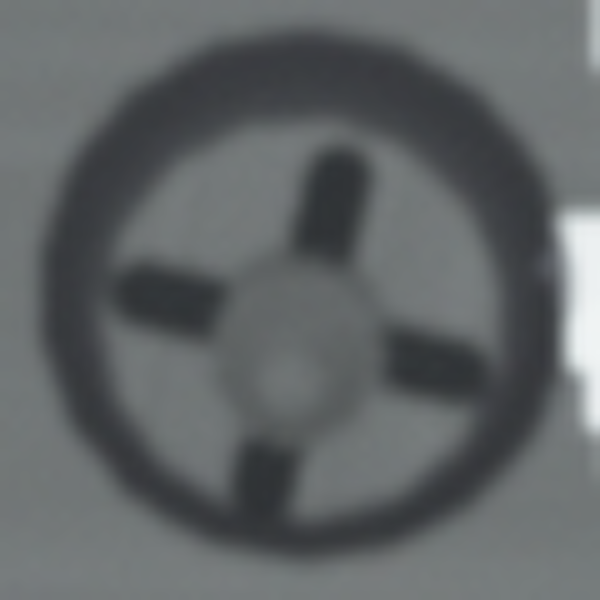

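```bash
python3 - <<'E'
from h import *
s=np.load('s2.npy',allow_pickle=True).item();W=cam('wrist',s)
f=lambda u,v,z: plane(W,237+u/10-.45,147+v/10-.45,z)
P=np.array([f(u,v,51) for u,v in [(342,148),(488,372),(258,522),(114,286)]]);c=P.mean(0)
print(P.round(1),c.round(1),np.linalg.norm(P-c,axis=1))
for i in (0,1): print(np.degrees(np.arctan2(*(P[i]-P[i+2])[1::-1])))
print('tip',f(291,375,77),'cone base',f(302,350,65))
im=cv2.imread('pics/w2.png')
# chamber mouth outer ring ellipse
print('ring outer',f((265-237)*10,(185-147)*10,118))
R=Rm(s['ee_rot']);print('tool y heading',np.degrees(np.arctan2(R[1,1],R[0,1])))
# edges of housing top sides
for v in (80,): print(plane(W,127,v,118),plane(W,409,v,118))
E
```

```text
[[511.4 145.2  51. ]
 [491.4 131.9  51. ]
 [477.3 152.5  51. ]
 [498.8 165.4  51. ]] [494.7 148.7  51. ] [17.03677536 17.2008758  17.80047806 17.18591876]
-12.117156222910545
-102.39032246009748
tip [495.75470859 148.89418289  77.        ] cone base [495.72147152 148.27062199  65.        ]
ring outer [502.99149954 148.62526656 118.        ]
tool y heading -89.23754664066678
[573.20056407 241.47507213 118.        ] [575.65697932  51.81930465 118.        ]
```

```bash
python3 -m handwheel '{"gripper":[0,0,0,0,0],"offset":[[0,38,8],[0,76,14],[10,113,20],[28,149,20],[46,185,20]],"rot":[[0,0,0],[0,0,0],[0,0,0],[0,0,0],[0,0,0]]}'; python3 -m handwheel '{"gripper":[0,0,0,0,0],"offset":[[20,36,0],[40,72,0],[70,72,0],[70,72,0],[70,72,0]],"rot":[[0,0,0],[0,0,0],[0,0,0],[0,0,0],[0,0,0]]}'; python3 - <<'E'
from h import *
np.set_printoptions(precision=3,suppress=True)
s=state();print(s['ee_pos'],s['qpos']);print(Rm(s['ee_rot']))
E
```

```text
time_s: 2.75
ee_pos: [466.4, -46.6, 168.3]
ee_rot: [160.6, 89.9, -18.7]
force: [0.1, -0.3, -0.7]
gripper_width: 91.2
time_s: 3.17
ee_pos: [466.4, -116.4, 97.3]
ee_rot: [-16.2, 89.8, 164.4]
force: [0.1, -1.2, 0.1]
gripper_width: 91.2
[ 466.385 -116.393   97.296] [-15.384  16.424 111.285   0.001  52.507  74.002]
[[-0.004  0.011 -1.   ]
 [ 0.001 -1.    -0.011]
 [-1.    -0.001  0.004]]
```

```bash
python3 -m handwheel '{"gripper":[0,0,0,0,0],"offset":[[17,0.5,-1],[34,0.5,-1],[50,0.5,-1],[50,0.5,-1],[50,0.5,-1]],"rot":[[0,0,0],[0,0,0],[0,0,0],[0,0,0],[0,0,0]]}' 30; python3 - <<'E'
from h import *
f=grab_frame('wrist');cv2.imwrite('pics/w3.png',f[:,:,::-1])
f=grab_frame('side');cv2.imwrite('pics/s3.png',f[:,:,::-1])
E
```

```text
time_s: 3.58
ee_pos: [469.8, -115.5, 49.2]
ee_rot: [161.4, 89.9, -17.8]
force: [-0.8, 0.1, 0.0]
gripper_width: 91.2
```

View pics/w3.png

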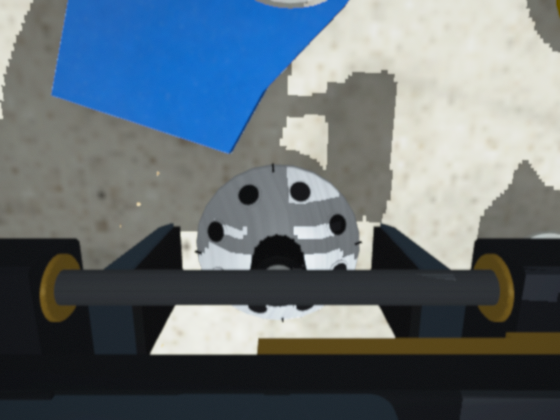

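View pics/s3.png

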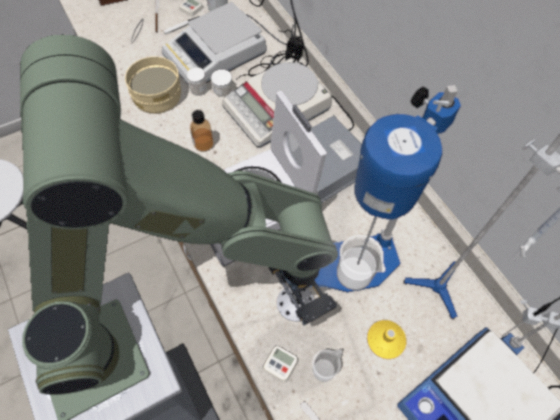

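```bash
python3 - <<'E'
from h import *
s=state();print(s['ee_pos']);W=cam('wrist',s)
P=np.array([plane(W,u,v,26) for u,v in [(273,167),(358,243),(283,320),(199,252)]]);print(P.round(1),P.mean(0).round(1))
R=Rm(s['ee_rot']);print((P.mean(0)-s['ee_pos'])@R)
for i in (0,1): print(np.degrees(np.arctan2(*(P[i]-P[i+2])[1::-1])))
print('tool y heading',np.degrees(np.arctan2(R[1,1],R[0,1])))
E
```

```text
[ 470.56611192 -115.83542854   49.75887453]
[[ 512.1 -114.1   26. ]
 [ 471.2 -160.9   26. ]
 [ 423.9 -120.9   26. ]
 [ 464.8  -74.    26. ]] [ 468.  -117.5   26. ]
[23.75190054  1.58955517  2.67868937]
4.413034388230131
-85.77772006795777
tool y heading -89.16558691185581
```

```bash
python3 -m handwheel '{"gripper":[0,0,1,1,1],"offset":[[2,1.5,2.5],[2,1.5,2.5],[2,1.5,2.5],[2,1.5,2.5],[2,1.5,2.5]],"rot":[[0,0,0],[0,0,0],[0,0,0],[0,0,0],[0,0,0]]}' 30;  python3 -m handwheel '{"gripper":[1,1,1,1,1],"offset":[[0,0,0],[0,0,0],[0,0,0],[0,0,0],[0,0,0]],"rot":[[0,0,0],[0,0,0],[0,0,0],[0,0,0],[0,0,0]]}' 30; python3 -m handwheel '{"gripper":[1,1,1,1,1],"offset":[[0,0,0],[0,0,0],[0,0,0],[0,0,0],[0,0,0]],"rot":[[0,0,0],[0,0,0],[0,0,0],[0,0,0],[0,0,0]]}' 30
```

```text
time_s: 4.1
ee_pos: [466.9, -117.5, 46.1]
ee_rot: [152.0, 90.0, -27.3]
force: [0.3, -0.3, 0.0]
gripper_width: 74.1
time_s: 4.52
ee_pos: [466.8, -117.4, 45.9]
ee_rot: [52.5, 90.0, -126.7]
force: [0.6, -0.1, 0.9]
gripper_width: 41.1
time_s: 4.93
ee_pos: [466.7, -117.2, 45.9]
ee_rot: [-62.1, 90.0, 118.7]
force: [0.5, -0.1, -0.5]
gripper_width: 24.3
```

```bash
python3 -m handwheel '{"gripper":[1,1,1,1,1],"offset":[[-10,0,0],[-20,0,0],[-40,0,10],[-60,0,24],[-80,0,40]],"rot":[[0,0,0],[0,0,0],[0,0,0],[0,0,0],[0,0,0]]}' 30;  python3 -m handwheel '{"gripper":[1,1,1,1,1],"offset":[[-25,0,10],[-50,0,15],[-70,0,15],[-70,0,15],[-70,0,15]],"rot":[[0,0,0],[0,0,0],[0,0,0],[0,0,0],[0,0,0]]}' 30; python3 - <<'E'
from h import *
s=state();R=Rm(s['ee_rot']);print(s['ee_pos'],s['torque'],s['qpos'],'tool y heading',np.degrees(np.arctan2(R[1,1],R[0,1])))
f=grab_frame('wrist');cv2.imwrite('pics/w4.png',f[:,:,::-1])
f=grab_frame('scene');cv2.imwrite('pics/c4.png',f[:,:,::-1])
E
```

```text
time_s: 5.35
ee_pos: [425.8, -117.8, 125.7]
ee_rot: [-7.4, 89.9, 173.4]
force: [-0.4, 0.1, -4.7]
gripper_width: 24.2
time_s: 5.77
ee_pos: [411.7, -118.3, 195.7]
ee_rot: [141.9, 89.9, -37.3]
force: [-0.0, -0.5, -5.5]
gripper_width: 24.5
[ 411.72260345 -118.27144839  195.74309259] [0.01659699 0.00581266 0.00592376] [-1.75505636e+01  5.80603184e+00  1.08973987e+02 -2.11032394e-02
  6.51665912e+01  7.16642838e+01] tool y heading -89.20600702736645
```

View pics/w4.png

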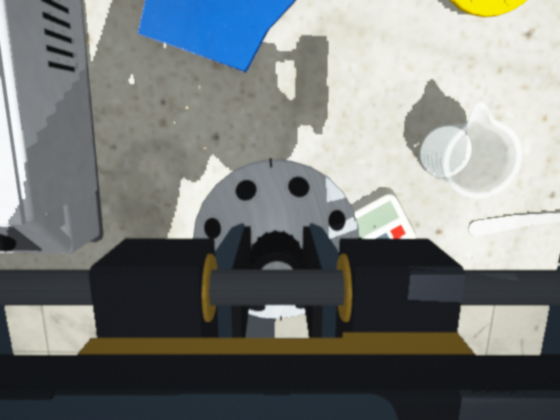

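View pics/c4.png

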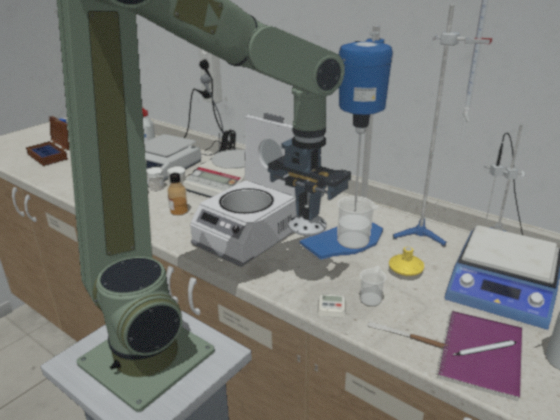

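The rotor hangs upright in the fingers, with its rim dashes at (270,162) and (281,318). The wrist force of about 5 N is its weight. Now I'll work out its offset in the tool and the move to the spindle.

```bash
python3 - <<'E'
from h import *
s=state();p,R,t=cam('wrist',s);W=(p,R,t);Rt=Rm(s['ee_rot'])
P=[plane(W,u,v,s['ee_pos'][2]-46+26) for u,v in [(270,162),(281,318)]]
c=(P[0]+P[1])/2;print(c-s['ee_pos'],(c-s['ee_pos'])@Rt)
print('rotor ang',np.degrees(np.arctan2(*(P[0]-P[1])[1::-1])), np.linalg.norm(P[0]-P[1]))
d=np.array([494.7,148.5,0])-s['ee_pos'];print('delta tool',d@Rt)
E
```

```text
[  0.4802081   -0.22086185 -20.        ] [19.99779315  0.24839586 -0.55312601]
rotor ang 4.5655405464447645 88.26914858774312
delta tool [ 193.98340343 -264.86691511  -88.619199  ]
```

```bash
python3 -m handwheel '{"gripper":[1,1,1,1,1],"offset":[[0,-30,0],[0,-66,0],[0,-102,-8],[0,-136,-24],[0,-168,-42]],"rot":[[0,0,0],[0,0,0],[0,0,0],[0,0,0],[0,0,0]]}' 30;  python3 -m handwheel '{"gripper":[1,1,1,1,1],"offset":[[0,-34,-16],[0,-67,-32],[0,-97,-46.5],[0,-97,-46.5],[0,-97,-46.5]],"rot":[[0,0,0],[4,0,0],[8,0,0],[12.5,0,0],[16.6,0,0]]}' 30; python3 -m handwheel '{"gripper":[1,1],"offset":[[0,0,0],[0,0,0]],"rot":[[0,0,0],[0,0,0]]}' 30; python3 - <<'E'
from h import *
s=state();R=Rm(s['ee_rot']);print(s['ee_pos'],s['torque'],s['qpos'],'tool y heading',np.degrees(np.arctan2(R[1,1],R[0,1])))
f=grab_frame('wrist');cv2.imwrite('pics/w5.png',f[:,:,::-1])
f=grab_frame('side');cv2.imwrite('pics/s5.png',f[:,:,::-1])
d=np.array([494.7,148.5,0])-s['ee_pos'];print('delta tool',d@R)
E
```

```text
time_s: 6.28
ee_pos: [449.9, 52.1, 193.9]
ee_rot: [6.5, 89.7, -172.7]
force: [0.9, -0.9, -4.8]
gripper_width: 24.2
time_s: 6.7
ee_pos: [496.2, 149.8, 192.9]
ee_rot: [32.8, 89.7, -163.1]
force: [-0.6, -0.1, -3.9]
gripper_width: 24.3
time_s: 6.87
ee_pos: [495.7, 147.9, 193.8]
ee_rot: [33.4, 89.8, -162.2]
force: [0.6, -0.3, -4.6]
gripper_width: 24.2
[495.69127037 147.93795809 193.84054147] [ 0.09138719  0.00214121 -0.02007811] [ 1.53503066e+01  1.40751558e+01  9.87260910e+01 -1.09040869e-02
  6.74377632e+01  1.21034445e+02] tool y heading -105.67970406701227
delta tool [193.84207747  -0.71924552   0.43094715]
```

View pics/w5.png

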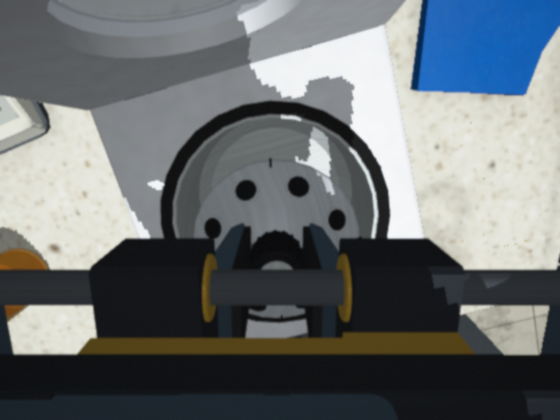

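View pics/s5.png

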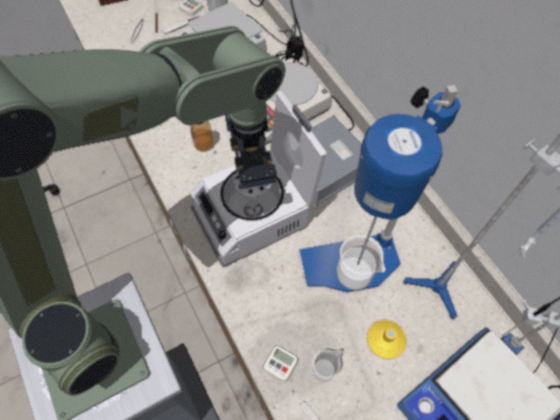

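```bash
python3 -m handwheel '{"gripper":[1,1,1,1,1],"offset":[[15,-0.5,0.4],[30,-0.5,0.4],[45,-0.5,0.4],[60,-0.5,0.4],[60,-0.5,0.4]],"rot":[[0,0,0],[0,0,0],[0,0,0],[0,0,0],[0,0,0]]}' 30; python3 -m handwheel '{"gripper":[1,1,1,1,1],"offset":[[4,0,0],[8,0,0],[12,0,0],[16,0,0],[20,0,0]],"rot":[[0,0,0],[0,0,0],[0,0,0],[0,0,0],[0,0,0]]}' 30
```

```text
time_s: 7.38
ee_pos: [493.9, 147.5, 133.0]
ee_rot: [31.6, 89.6, -164.2]
force: [-0.6, -0.7, -6.1]
gripper_width: 24.2
time_s: 7.8
ee_pos: [496.6, 148.7, 116.0]
ee_rot: [-154.9, 89.9, 9.3]
force: [0.4, 0.5, -4.4]
gripper_width: 23.9
```

```bash
python3 -m handwheel '{"gripper":[1,1,1,1,1],"offset":[[3,0,0],[6,0,0],[9,0,0],[11,0,0],[12,0,0]],"rot":[[0,0,0],[0,0,0],[0,0,0],[0,0,0],[0,0,0]]}' 30; python3 -m handwheel '{"gripper":[1,1,1],"offset":[[1,0,0],[2,0,0],[2,0,0]],"rot":[[0,0,0],[0,0,0],[0,0,0]]}' 30;python3 -m handwheel '{"gripper":[1,1,1],"offset":[[1,0,0],[2,0,0],[2,0,0]],"rot":[[0,0,0],[0,0,0],[0,0,0]]}' 30
```

```text
time_s: 8.22
ee_pos: [496.2, 148.6, 103.6]
ee_rot: [43.0, 90.0, -152.8]
force: [0.2, -0.3, -3.7]
gripper_width: 24.0
time_s: 8.47
ee_pos: [496.1, 148.7, 101.8]
ee_rot: [25.8, 90.0, -170.0]
force: [-0.2, 0.4, -4.4]
gripper_width: 24.1
time_s: 8.72
ee_pos: [496.4, 148.7, 100.2]
ee_rot: [-135.0, 90.0, 29.2]
force: [-0.5, -0.4, -2.0]
gripper_width: 24.4
```

```bash
python3 -m handwheel '{"gripper":[1,1,1],"offset":[[1,0,0],[2,0,0],[2,0,0]],"rot":[[0,0,0],[0,0,0],[0,0,0]]}' 30;python3 -m handwheel '{"gripper":[1,1],"offset":[[1,0,0],[1,0,0]],"rot":[[0,0,0],[0,0,0]]}' 30
```

```text
time_s: 8.97
ee_pos: [495.8, 148.7, 97.5]
ee_rot: [20.7, 89.9, -175.1]
force: [-2.1, 0.4, -3.8]
gripper_width: 24.3
time_s: 9.13
ee_pos: [495.8, 148.6, 96.5]
ee_rot: [22.4, 89.9, -173.4]
force: [-2.9, 0.8, -4.0]
gripper_width: 24.4
```

```bash
python3 -m handwheel '{"gripper":[1,1,1],"offset":[[1,0,0.8],[2,0,0.8],[2,0,0.8]],"rot":[[0,0,0],[0,0,0],[0,0,0]]}' 30;python3 -m handwheel '{"gripper":[1,1,1],"offset":[[1,0,0],[2,0,0],[2,0,0]],"rot":[[0,0,0],[0,0,0],[0,0,0]]}' 30
```

```text
time_s: 9.38
ee_pos: [495.4, 148.8, 94.6]
ee_rot: [40.6, 90.0, -155.2]
force: [-2.2, 0.9, -5.1]
gripper_width: 24.3
time_s: 9.63
ee_pos: [495.4, 148.8, 92.7]
ee_rot: [29.6, 90.0, -166.2]
force: [-2.4, 0.4, -5.9]
gripper_width: 24.5
```

```bash
python3 -m handwheel '{"gripper":[1,1,1],"offset":[[1,0,0.8],[1,0,0.8],[1,0,0.8]],"rot":[[0,0,0],[0,0,0],[0,0,0]]}' 30;python3 -m handwheel '{"gripper":[1,1,1],"offset":[[1,0,0],[1,0,0],[1,0,0]],"rot":[[0,0,0],[0,0,0],[0,0,0]]}' 30;python3 -m handwheel '{"gripper":[1,1,1],"offset":[[1,0,0],[1,0,0],[1,0,0]],"rot":[[0,0,0],[0,0,0],[0,0,0]]}' 30
```

```text
time_s: 9.88
ee_pos: [495.0, 149.1, 91.8]
ee_rot: [-178.2, 90.0, -14.0]
force: [0.1, 0.1, -5.6]
gripper_width: 24.4
time_s: 10.13
ee_pos: [495.1, 149.1, 91.3]
ee_rot: [-157.0, 90.0, 7.2]
force: [-2.5, 0.2, -1.6]
gripper_width: 24.5
time_s: 10.38
ee_pos: [495.2, 149.2, 91.2]
ee_rot: [-152.1, 89.9, 12.1]
force: [-3.7, 0.5, 4.9]
gripper_width: 24.2
```

```bash
python3 -m handwheel '{"gripper":[0.6,0.6,0.6,0.6,0.6],"offset":[[-0.7,0,0],[-0.7,0,0],[-0.7,0,0],[-0.7,0,0],[-0.7,0,0]],"rot":[[0,0,0],[0,0,0],[0,0,0],[0,0,0],[0,0,0]]}' 30; python3 -m handwheel '{"gripper":[0.6,0.6,0.6,0.6,0.6],"offset":[[-15,0,0],[-40,0,0],[-70,0,0],[-110,0,0],[-145,0,0]],"rot":[[0,0,0],[0,0,0],[0,0,0],[0,0,0],[0,0,0]]}' 30; python3 - <<'E'
from h import *
s=state();R=Rm(s['ee_rot']);print(s['ee_pos'],s['qpos'],'tool y heading',np.degrees(np.arctan2(R[1,1],R[0,1])))
f=grab_frame('wrist');cv2.imwrite('pics/w6.png',f[:,:,::-1])
f=grab_frame('side');cv2.imwrite('pics/s6.png',f[:,:,::-1])
f=grab_frame('scene');cv2.imwrite('pics/c6.png',f[:,:,::-1])
E
```

```text
time_s: 10.8
ee_pos: [495.2, 149.1, 90.6]
ee_rot: [-165.5, 90.0, -1.3]
force: [-0.5, -0.5, 0.0]
gripper_width: 36.6
time_s: 11.22
ee_pos: [494.8, 149.0, 237.4]
ee_rot: [-179.7, 90.0, -15.5]
force: [1.8, 0.3, 0.5]
gripper_width: 36.5
[494.80135545 149.00620914 237.39093764] [ 1.54914672e+01  1.21922703e+01  9.47610114e+01 -1.17879726e-02
  7.30279577e+01  1.21301709e+02] tool y heading -105.80680270466301
```

View pics/w6.png

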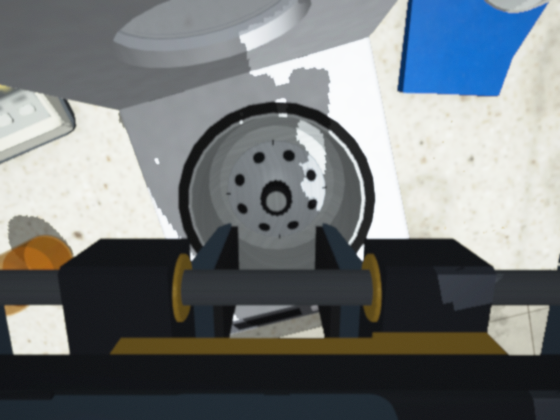

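View pics/s6.png

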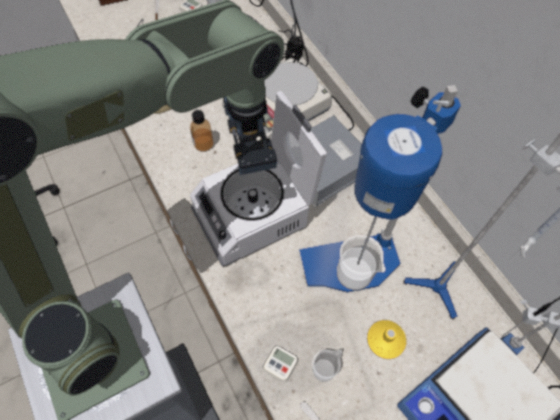

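View pics/c6.png

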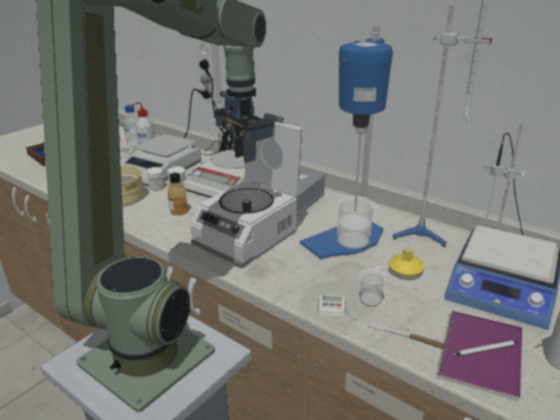

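The rotor sits level in the chamber with its knob at wrist (275,200) and is released. TCP height at bottoming was 91.2, which agrees with home (99 would mean resting on the pins). Next is the lid geometry.

```bash
python3 - <<'E'
from h import *
np.set_printoptions(precision=1,suppress=True)
S=cam('side');C=cam('scene')
for n,im in [('side','s6'),('scene','c6')]:
    i=cv2.imread(f'pics/{im}.png')
    x0,y0,x1,y1=(255,80,345,220) if n=='side' else (230,100,340,215)
    cv2.imwrite(f'pics/l_{n}.png',cv2.resize(i[y0:y1,x0:x1],None,fx=4.2 if n=='side' else 5,fy=4.2 if n=='side' else 5,interpolation=cv2.INTER_CUBIC))
print('backsplash foot',plane(S,365,105,0),plane(S,440,190,0))
def lid(th,y,r,o): return [595-r*np.cos(th)+o*np.sin(th),y,120+r*np.sin(th)+o*np.cos(th)]
for y in (50.5,246.5):
  for o in (0,16): print(y,o,proj(S,lid(1.75,y,196,o)),proj(C,lid(1.75,y,196,o)))
print('knob top home/high',proj(S,[494.7,148.5,115]),proj(S,[494.7,148.5,123]))
E
```

```text
backsplash foot [964.1 325.7   0. ] [976.2 -23.7   0. ]
50.5 0 (np.float64(329.2949666243017), np.float64(151.5884335408328)) (np.float64(303.87675281840757), np.float64(126.94600055598936))
50.5 16 (np.float64(335.6014176368367), np.float64(149.45952749236326)) (np.float64(307.2483215197522), np.float64(126.37581424446783))
246.5 0 (np.float64(282.95787995820194), np.float64(88.66750884647405)) (np.float64(248.75819557995888), np.float64(113.94642638227569))
246.5 16 (np.float64(289.0654531657691), np.float64(87.05427551544352)) (np.float64(252.33311879336105), np.float64(113.52298555610791))
knob top home/high (np.float64(252.61392071832353), np.float64(192.8197547386695)) (np.float64(252.49512088397478), np.float64(191.0920038523006))
```

View pics/l_side.png

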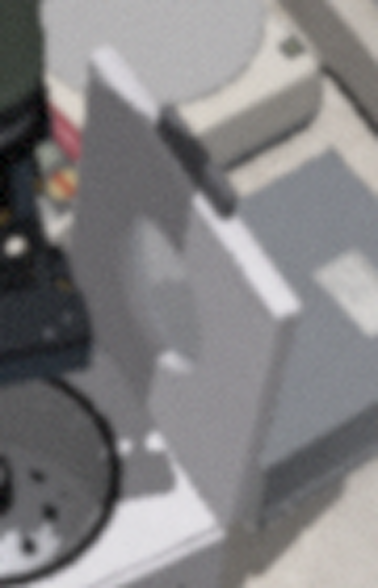

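View pics/l_scene.png

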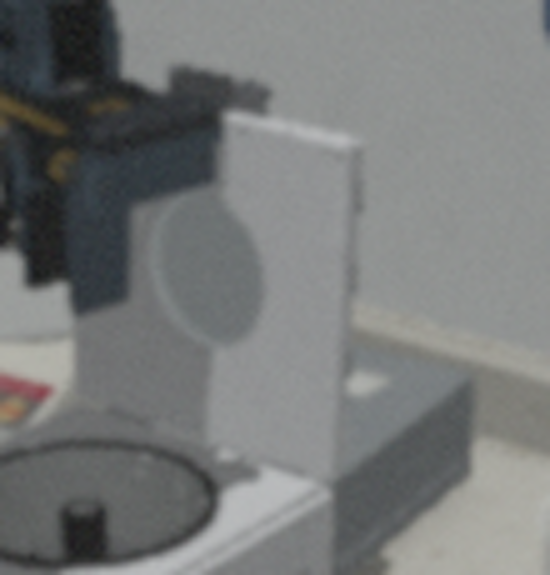

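```bash
python3 - <<'E'
from h import *
np.set_printoptions(precision=1,suppress=True)
S=cam('side');C=cam('scene')
def lid(th,y,r,o): return [595-r*np.cos(th)+o*np.sin(th),y,120+r*np.sin(th)+o*np.cos(th)]
print(tri(ray(S,322.4,155.7),ray(C,300,130)))
for th in (1.75,1.7,1.65,1.6,1.55): print(th,lid(th,50.5,196,0),np.array(proj(S,lid(th,50.5,196,0))),np.array(proj(S,lid(th,246.5,196,0))),np.array(proj(C,lid(th,50.5,196,0))))
E
```

```text
(array([613.7,  51.2, 308.7]), [np.float64(0.36098242341764913), np.float64(0.3609824234176665)])
1.75 [np.float64(629.9362269073005), 50.5, np.float64(312.86124558729165)] [329.3 151.6] [283.   88.7] [303.9 126.9]
1.7 [np.float64(620.2535208819228), 50.5, np.float64(314.36630284868386)] [325.4 153. ] [279.2  89.7] [301.8 127.4]
1.65 [np.float64(610.5076942061198), 50.5, np.float64(315.38554557696807)] [321.4 154.5] [275.3  91. ] [299.6 128. ]
1.6 [np.float64(600.7231063710526), 50.5, np.float64(315.91642619613503)] [317.3 156.3] [271.4  92.4] [297.5 128.8]
1.55 [np.float64(590.9242137505939), 50.5, np.float64(315.957617781114)] [313.2 158.1] [267.5  94. ] [295.3 129.8]
```

```bash
python3 -m handwheel '{"gripper":[1,1,1,1,1],"offset":[[-30,0,0],[-60,0,0],[-90,0,0],[-118,0,0],[-118,0,0]],"rot":[[-3,0,0],[-6,0,0],[-10,0,0],[-13,0,0],[-16,0,0]]}' 30; python3 -m handwheel '{"gripper":[1,1,1],"offset":[[0,0,0],[0,0,0],[0,0,0]],"rot":[[0,0,0],[0,0,0],[0,0,0]]}' 30; python3 - <<'E'
from h import *
s=state();R=Rm(s['ee_rot']);print(s['ee_pos'],s['qpos'],'tool y heading',np.degrees(np.arctan2(R[1,1],R[0,1])),R.round(3))
E
```

```text
time_s: 11.78
ee_pos: [496.7, 149.6, 358.0]
ee_rot: [-165.9, 89.5, 14.5]
force: [1.3, 0.4, 0.3]
gripper_width: 6.1
time_s: 12.03
ee_pos: [494.1, 148.9, 351.5]
ee_rot: [17.0, 89.8, -162.8]
force: [-0.2, -0.4, 0.3]
gripper_width: 0.5
[494.14509033 148.88722326 351.53651118] [ 1.54953469e+01  9.84079914e+00  8.16715455e+01 -6.89215201e-03
  8.87222187e+01  1.05365016e+02] tool y heading -89.86936631499798 [[-0.004  0.002 -1.   ]
 [-0.001 -1.    -0.002]
 [-1.     0.001  0.004]]
```

```bash
python3 -m handwheel '{"gripper":[1,1,1,1,1],"offset":[[-8,0,-20],[-12,0,-55],[-12,0,-90],[-12,0,-125],[-12,0,-150]],"rot":[[0,0,0],[0,0,0],[0,0,0],[0,0,0],[0,0,0]]}' 30; python3 -m handwheel '{"gripper":[1,1,1,1],"offset":[[0,0,-15],[0,0,-27],[0,0,-27],[0,0,-27]],"rot":[[0,0,0],[0,0,0],[0,0,0],[0,0,0]]}' 30; python3 - <<'E'
from h import *
s=state();print(s['ee_pos'],s['qpos'])
f=grab_frame('side');cv2.imwrite('pics/s7.png',f[:,:,::-1])
f=grab_frame('wrist');cv2.imwrite('pics/w7.png',f[:,:,::-1])
f=grab_frame('scene');cv2.imwrite('pics/c7.png',f[:,:,::-1])
E
```

```text
time_s: 12.45
ee_pos: [646.9, 149.3, 362.9]
ee_rot: [18.3, 89.8, -161.6]
force: [-0.8, 0.3, -0.5]
gripper_width: 0.1
time_s: 12.78
ee_pos: [671.7, 149.6, 363.3]
ee_rot: [11.7, 89.8, -168.2]
force: [-0.0, -0.2, -0.9]
gripper_width: 0.1
[671.69558802 149.58586689 363.29551075] [ 1.15977513e+01  2.74748227e+01  5.44534680e+01 -9.54954406e-04
  9.83081247e+01  1.01446073e+02]
```

View pics/s7.png

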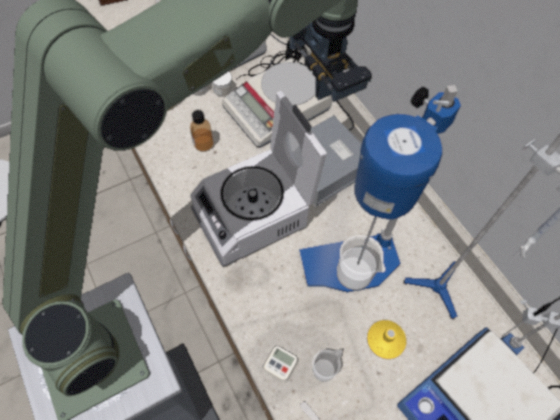

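View pics/c7.png

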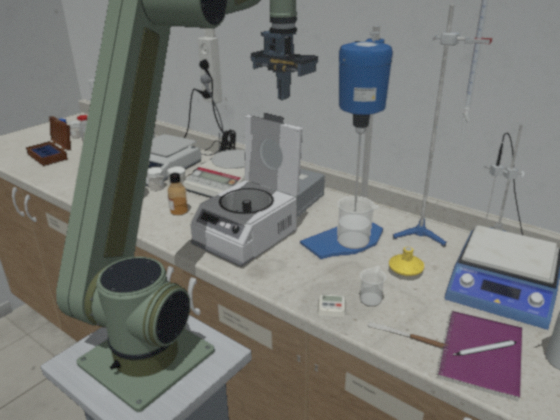

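View pics/w7.png

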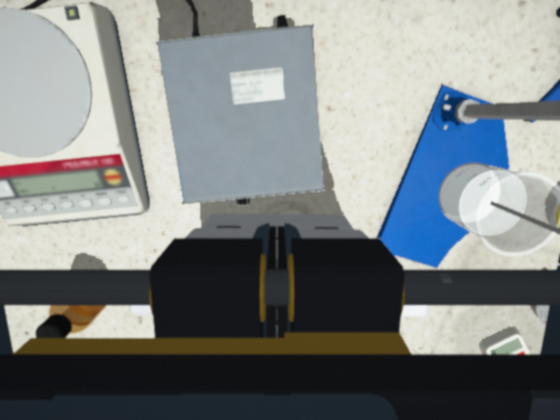

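The side and scene views show the shut fingers behind and above the open lid, clear of the low grey box. Lowering behind the lid now.

```bash
python3 -m handwheel '{"gripper":[1,1,1,1,1],"offset":[[20,0,0],[45,0,0],[70,0,0],[73,0,0],[73,0,0]],"rot":[[0,0,0],[0,0,0],[0,0,0],[0,0,0],[0,0,0]]}' 30; python3 -m handwheel '{"gripper":[1,1,1,1,1],"offset":[[0,0,8],[0,0,16],[0,0,24],[0,0,32],[0,0,40]],"rot":[[0,0,0],[0,0,0],[0,0,0],[0,0,0],[0,0,0]]}' 30
```

```text
time_s: 13.35
ee_pos: [670.4, 149.6, 291.7]
ee_rot: [11.9, 89.8, -167.8]
force: [-0.1, -0.8, 0.5]
gripper_width: 0.1
time_s: 13.77
ee_pos: [632.1, 149.7, 294.5]
ee_rot: [-171.5, 89.7, 8.7]
force: [2.2, -0.5, 1.9]
gripper_width: 0.4
```

```bash
python3 -m handwheel '{"gripper":[1,1,1,1,1],"offset":[[0,0,13],[0,0,26],[0,0,39],[1,0,52],[3,0,65]],"rot":[[0,0,0],[0,0,0],[0,0,0],[0,0,0],[0,0,0]]}' 30; python3 -m handwheel '{"gripper":[1,1,1,1,1],"offset":[[3,0,11],[7,0,23],[12,0,34],[18,0,45],[25,0,55]],"rot":[[0,0,0],[0,0,0],[0,0,0],[0,0,0],[0,0,0]]}' 30;  python3 - <<'E'
from h import *
s=state();print(s['ee_pos'],s['qpos'])
f=grab_frame('side');cv2.imwrite('pics/s8.png',f[:,:,::-1])
f=grab_frame('scene');cv2.imwrite('pics/c8.png',f[:,:,::-1])
E
```

```text
time_s: 14.18
ee_pos: [566.5, 149.4, 290.3]
ee_rot: [-171.4, 89.8, 8.8]
force: [3.2, -0.7, -0.6]
gripper_width: 0.7
time_s: 14.6
ee_pos: [511.2, 149.5, 265.5]
ee_rot: [-154.9, 89.8, 25.3]
force: [0.4, 1.2, 2.2]
gripper_width: -0.0
[511.18009823 149.50121762 265.47983657] [1.50459118e+01 1.27175650e+01 9.00083857e+01 3.10425670e-02
 7.71070598e+01 1.04845317e+02]
```

View pics/s8.png

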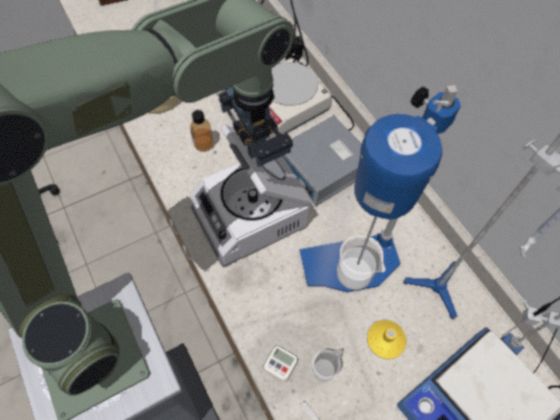

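View pics/c8.png

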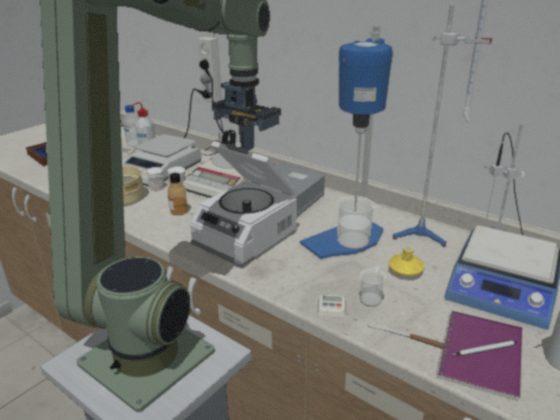

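The lid is at about 50° and following the fingers. Continuing.

```bash
python3 -m handwheel '{"gripper":[1,1,1,1,1],"offset":[[10,0,12],[20,0,23],[32,0,34],[44,0,43],[56,0,51]],"rot":[[0,0,0],[0,0,0],[0,0,0],[0,0,0],[0,0,0]]}' 30; python3 -m handwheel '{"gripper":[1,1,1,1,1],"offset":[[10,0,5],[22,0,11],[35,0,16],[48,0,20],[58,0,22]],"rot":[[0,0,0],[0,0,0],[0,0,0],[0,0,0],[0,0,0]]}' 30;python3 -m handwheel '{"gripper":[1,1,1,1,1],"offset":[[3,0,0],[6,0,0],[9,0,0],[11,0,0],[13,0,0]],"rot":[[0,0,0],[0,0,0],[0,0,0],[0,0,0],[0,0,0]]}' 30
```

```text
time_s: 15.12
ee_pos: [460.8, 149.3, 209.1]
ee_rot: [-151.1, 89.9, 29.1]
force: [-0.2, 1.1, 1.2]
gripper_width: -0.2
time_s: 15.53
ee_pos: [438.7, 148.9, 150.5]
ee_rot: [-169.6, 90.0, 10.6]
force: [0.3, 1.5, 0.5]
gripper_width: 0.6
time_s: 15.95
ee_pos: [439.2, 148.9, 137.9]
ee_rot: [-168.9, 90.0, 11.3]
force: [0.1, 0.1, 1.8]
gripper_width: 0.7
```

```bash
python3 -m handwheel '{"gripper":[1,1,1],"offset":[[1,0,0],[2,0,0],[2,0,0]],"rot":[[0,0,0],[0,0,0],[0,0,0]]}' 30; python3 -m handwheel '{"gripper":[1,1,1],"offset":[[1,0,0],[1.5,0,0],[1.5,0,0]],"rot":[[0,0,0],[0,0,0],[0,0,0]]}' 30;
```

```text
time_s: 16.2
ee_pos: [439.1, 148.9, 136.7]
ee_rot: [-169.2, 90.0, 11.0]
force: [-2.5, 0.4, 7.1]
gripper_width: 0.3
time_s: 16.45
ee_pos: [439.1, 149.0, 136.6]
ee_rot: [-166.1, 89.9, 14.1]
force: [-4.4, -1.4, 17.5]
gripper_width: 0.5
```

```bash
python3 -m handwheel '{"gripper":[1,1,1,1,1],"offset":[[-5,0,0],[-25,0,0],[-60,0,0],[-95,0,20],[-120,0,50]],"rot":[[0,0,0],[0,0,0],[0,0,0],[0,0,0],[0,0,0]]}' 30; python3 -m handwheel '{"gripper":[1,1,1,1,1],"offset":[[-10,30,15],[-10,65,15],[-10,100,15],[-10,120,15],[-10,120,15]],"rot":[[0,0,0],[0,0,0],[0,0,0],[0,0,0],[0,0,0]]}' 30;  python3 - <<'E'
from h import *
s=state();print(s['ee_pos'])
for n in ('side','scene','wrist'):
    cv2.imwrite(f'pics/{n}9.png',grab_frame(n)[:,:,::-1])
S=cam('side');C=cam('scene')
for y in(50.5,246.5): print(proj(S,[399,y,136]),proj(C,[399,y,136]))
E
```

```text
time_s: 16.87
ee_pos: [391.2, 149.2, 256.8]
ee_rot: [-166.0, 89.7, 14.1]
force: [1.1, 0.2, 0.7]
gripper_width: 0.3
time_s: 17.28
ee_pos: [374.1, 25.9, 264.5]
ee_rot: [125.5, 89.9, -54.5]
force: [0.3, 0.4, -0.0]
gripper_width: 0.8
[374.12521036  25.85276676 264.4856233 ]
(np.float64(234.78424592171785), np.float64(237.70761731252168)) (np.float64(250.50566140470767), np.float64(218.17968057984345))
(np.float64(198.69108281614726), np.float64(174.159828910663)) (np.float64(196.68969117635717), np.float64(197.53137972311652))
```

View pics/side9.png

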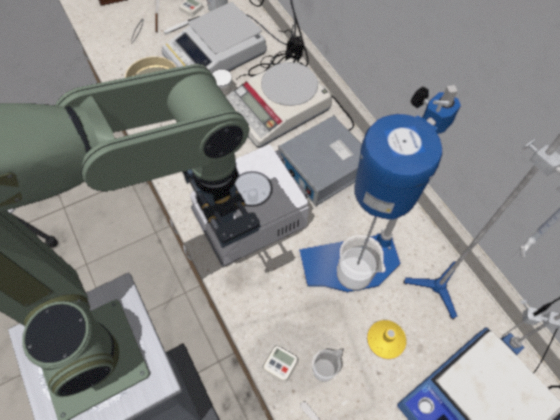

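View pics/scene9.png

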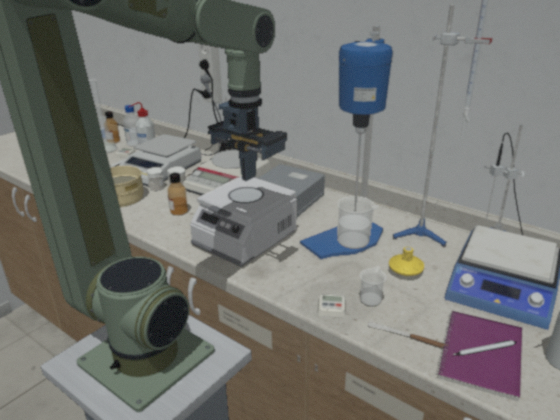

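```bash
python3 - <<'E'
import cv2
i=cv2.imread('pics/scene9.png');cv2.imwrite('pics/f9.png',cv2.resize(i[165:265,180:310],None,fx=6,fy=6,interpolation=cv2.INTER_CUBIC))
E
```

```text
(no output)
```

View pics/f9.png

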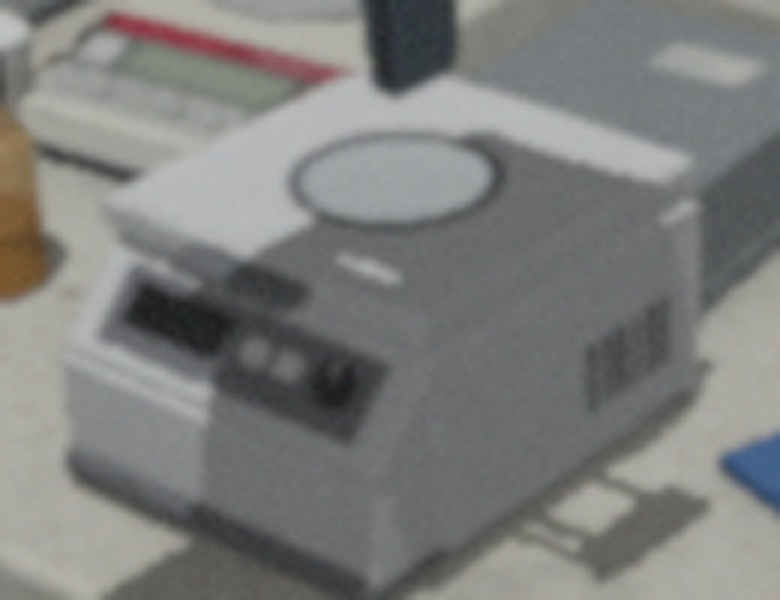

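The crop shows the lid lying flat on the housing, with no visible gap along its side edge, and the gripper clear of it. Handing in.

```bash
python3 -c "
from workcell import *
print(job_done())"
```

```text
the job is handed in; nothing more can be done
None
```

The rotor is back home in the centrifuge, released, and the lid is fully shut. I handed the job in at about 17.4 s of the 67 s.

- **Rotor:** I gripped the silver rotor by its knob, carried it along the front of the worktop and turned it 16.6° to line its slots up with the pins seen from above. It then went straight down without any searching under pressure. It stopped at TCP height 91.2, against an expected 91 for home and 99 for resting on the pins. Forces on the way down stayed at about its own weight, with up to 4 N sideways from the spindle.
- **Lid:** I pushed the lid over from behind with the closed fingers and pressed it down. It stopped at TCP height 136.6, against 136 for fully shut, under 17.5 N of fingertip force. The last close view shows it flat on the housing.
- **Surroundings:** The timer and beaker show at the same pixels as before. The bottle is still standing where it was in the scene view, though the arm hides it in the last side view. The gripper is clear of everything.
- **Disagreements:** The lid started at about 1.66 rad, not 1.75. The wrist and side cameras differed by about 2 mm on the spindle position, and I used values close to the wrist camera's.

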